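# Tare the kitchen scale with the prep cup on it

## Robot

A 6-joint arm with a two-finger parallel gripper is mounted at the origin on the work surface. World frame = base frame: x ahead of the robot, y to its left, z up, the work surface at z = 0. Lengths are in mm, angles in rad, forces in N, time in s.
With the tool pointing down it reaches from about 425 to 1125 mm from the base axis. Payload 14.9 kg.
Tool frame: the origin (TCP) lies midway between the tips of the shut fingers; the grasp point (between the pads) lies 19 mm behind it; z points along the fingers, y is the line along which they close (so a half turn about z gives the same grasp; the last joint's range is limited). The gripper opens to 91 mm and grips with 3 to 60 N. Pads are 32 mm wide; open, the fingers measure 118 mm over their backs; the gripper's body (76 mm by 178 mm) begins 60 mm behind the grasp point.
Start: joints at [1.218, 0.379, 1.734, -0, 1.028, -0.033], TCP at [220.071, 664.52, 213.932] pointing down, gripper open.
Joint ranges: [-2.77, 2.77], [-0.74, 2.19], [0, 2.66], [-1.06, 4.2], [0.31, 2.87], [-3.08, 3.08]. Speed limits (rad/s): [1.89, 1.89, 2.39, 3.14, 3.14, 3.14].

## Interface

Orientations are given as [roll, pitch, yaw] about the fixed x, y, z axes, in that order (R = Rz(yaw) Ry(pitch) Rx(roll)).
In Python, from cell import manip gives the robot as it stands. The module is installed in compiled form; this text tells all that it offers.
- The arm moves only by the tool step_arm, never from a script. Its argument "commands" is a list of rows, each a list of 7 numbers: the shift along the tool's x, y, z in mm, then the turn, a rotation vector about the tool's x, y, z in degrees, then the finger opening in mm, from 0 to 91.2. In form: [[x, y, z, ax, ay, az, jaw], ...]. A call has 1 to 10 rows; each row shifts and turns the commanded pose from where the row before left it, along the tool's axes as they then stand; what a row does not reach is not made up. A row lasts 1/10 s, in which the tool goes at most 50 mm and 8.59 degrees, less where a joint would pass 70% of its speed; a pose out of reach is approached as far as the arm can. A call with a gripper value outside its range is refused whole. The fingers move at their own pace and stop on an object; "squeeze" is the grip in N (left out, the last holds). Time passes only in rows, so rows that do not move let the fingers close. It gives the time, the measured TCP pose, the force, the opening and the grip force at its end, in the units of the state.
- manip.observe(): the state, without advancing time (a new reading comes with each control period).
- manip.grab_frame(name): name is "scene" or "side" or "wrist"; returns (picture, depth): 384x512x3 uint8, red, green, blue; 384x512 float32, mm along the optical axis (not along the pixel's ray), 0 where there is no reading.
- manip.camera_params(name): a dict with "K" (3x3 intrinsics, pixels), "xyz" and "rotation" of the camera in the world; the wrist camera has in their place "tool_from_camera" (4x4, takes a point from camera to tool coordinates, whose origin is the TCP and whose axes are the flange's). Camera axes: x right, y up, looking along -z (the intrinsics and any distortion apply to the point x, -y, -z); pixel columns grow to the right and rows downward; lengths in mm; the calibration is good to about 2 mm. A picture is of the moment at which its call begins: read the wrist's pose just before it. camera_params takes no time and is no camera call.
- manip.finish_job(): hands the job in; it is judged then, once.
Trained networks look in the newest picture that a camera, given by its name, has taken for a name from the list of things; names that differ only in an ending like _2 or _b are one class to them, and where a whole thing is asked for, a point or a joint stands for the part that bears it (a point fixed in the world has none). Each returns a list of dicts, best first, with "conf" (0 to 1); they miss things now and then, are a little off and sometimes report something else, mostly with a low value. They report only what shows in the picture. A call takes as long as a camera call. They do not tell look-alikes from the thing itself.
- manip.masks_of(camera, target): "pixels" (384x512 bool, what is visible of it) and "bbox" ([centre column, centre row, width, height] in pixels, round what is visible of it).
- manip.spot_point(camera, target): "at" ([column, row] in pixels: a listed point, or the origin of a listed thing).
The state is a dict: "time": time; "joints": joint angles; "joint_vel": joint speeds; "joint_efforts": joint torques, N m; "tcp_pos": TCP position; "eef_rot": TCP orientation; "contact_force": force on the tool from outside, world axes, zero at the start; "torque": the same for the moment, N m; "width": opening from 0.0 (shut) to 1.0 (fully open); "gripper_force": force on a finger pad.
Only numpy, scipy, OpenCV 4.12 (cv2) and the standard library are available. Lean on these libraries where they do the work, as an engineer would, in place of code of your own. Each camera call takes 0.05 s, during which the arm holds its last target. There are 200 camera calls.

## Task

Pick up the small steel prep cup and set it down upright in the middle of the kitchen scale's round platform (set it down, do not drop it) and let go. Then press the scale's long tare key and hold it down for a moment so that it registers, firmly but without forcing it, and do not press the round key beside it. Leave the cup standing on the platform.

Things in the scene. Friction and masses are not known exactly. Their poses are not given: they have to be found in the camera images.
- cup: small plain straight-sided open steel cup, no handle, 54 mm outer diameter, 52 mm tall, wall 3 mm, about 110 g, standing mouth up on the worktop (the steel tumbler, 110 mm tall, and the white mug are bystanders). Origin: centre of the cup, half-way up, 26 mm above what it stands on; z points up out of the mouth
- platform (a point): centre of the top of the round steel weighing platform, 160 mm diameter, 30 mm above the worktop, of a low grey kitchen scale (250 x 190 mm, body 22 mm high, fixed on the worktop). Scale axes: z up, x from the edge with the keys to the far edge, y along the row of keys from the round key to the tare key
- tare: tare key: long white rectangular flat pad, 34 (x) by 60 mm (y), on the scale's black front strip. Origin: centre of its top face, 25 mm above the worktop, 2.5 mm proud of the scale's body; 131 mm to -x and 45 mm to +y of platform in scale axes. It gives only 1.5 mm (4 N per mm), then stops hard; registers when pressed by the fingers with over 4 N for 0.2 s; 40 N damages it
- units: units key, not to be pressed: small round white pad, 26 mm diameter, on the same strip, 103 mm from the tare key, centre to centre. Origin: centre of its top face, 25 mm above the worktop; same stroke and spring
Things that resemble listed ones, but are neither listed nor needed, are in the scene too. Leave any orange or purple look-alike of the cup alone.

How it is judged:
By the outcome, as a careful person would: the job done as asked, in the order asked, and still so for the second after the job is handed in, with the robot touching nothing.
It also fails if it takes over 51 s, if anything falls off the work surface, if the arm or the gripper's body presses on something with over 40 N, if the wrist force passes 120 N, or if a joint passes its speed limit or range.

## Working session

There is one attempt and no reset: what is moved stays moved. The work goes in short steps, Python scripts to look and compute and a tool call to move; the robot and the scene stay as the last step left them, time stands still between calls to the robot, and variables do not carry over. Pictures are saved under pics/ and viewed, at most 10 in all, crops included, and the job is handed in when it is done.

Besides the shell and the picture viewer there is one more tool, called by a JSON object that holds its "fn" and its "kwargs", one argument or row to a line. step_arm: Moves the arm, as the interface text tells. Its arguments: {"type":"object","properties":{"commands":{"type":"array"},"squeeze":{"type":"number"}},"required":["commands"]}

```bash
mkdir -p pics; cat > h.py <<'E'
import numpy as np, cv2
from scipy.spatial.transform import Rotation as R
from cell import manip
def cam(name, st=None):
    p=manip.camera_params(name); K=np.array(p["K"])
    if name=="wrist":
        st=st or manip.observe(); T=np.eye(4); T[:3,:3]=R.from_euler('xyz',st["eef_rot"]).as_matrix(); T[:3,3]=st["tcp_pos"]
        T=T@np.array(p["tool_from_camera"]); return K,T[:3,:3],T[:3,3],p
    r=np.array(p["rotation"]); 
    if r.shape!=(3,3): r=R.from_euler('xyz',r).as_matrix()
    return K,r,np.array(p["xyz"]),p
def ray(c,uv):
    K,r,t,p=c; uv=np.atleast_2d(np.array(uv,float)); d=p.get("distortion",p.get("dist"))
    n=cv2.undistortPoints(uv[:,None],K,None if d is None else np.array(d,float))[:,0]
    return np.c_[n[:,0],-n[:,1],-np.ones(len(n))]
def onz(c,uv,z):   # intersect pixel with plane z
    d=ray(c,uv)@c[1].T; return c[2]+d*((z-c[2][2])/d[:,2])[:,None]
def cloud(c,mask,depth):
    v,u=np.nonzero(mask&(depth>0)); return c[2]+(ray(c,np.c_[u,v])*depth[v,u][:,None])@c[1].T
def save(n,im): cv2.imwrite(f"pics/{n}.png",im[:,:,::-1])
E
python3 - <<'E'
from h import *
np.set_printoptions(precision=1,suppress=True)
ims=[]
for n in ("scene","side"):
    c=cam(n); im,d=manip.grab_frame(n); ims.append(im); print(n,{k:v for k,v in c[3].items() if k not in("K","rotation")},c[1].shape)
    for m in manip.masks_of(n,"cup"):
        p=cloud(c,m["pixels"],d); print("cup",m["conf"],m["bbox"],p.min(0),p.max(0),len(p))
    for t,z in (("platform",30),("tare",25),("units",25),("cup",26)):
        for s in manip.spot_point(n,t): print(t,s["conf"],s["at"],onz(c,s["at"],z))
save("both",cv2.resize(np.vstack(ims)[:, :],(448,600)) if 0 else np.vstack(ims)[:600] if 0 else cv2.resize(np.hstack(ims),(800,300)))
save("scene",cv2.resize(ims[0],(800,600)))
E
```

```text
scene {'xyz': array([1348.6, -300.7,  846.3])} (3, 3)
cup 0.98 [121.5, 233.1, 24.7, 28.4] [ 561.  -458.6    1.5] [ 619.4 -406.4   56.1] 511
cup 0.87 [168.9, 260.4, 27.9, 33.0] [ 647.2 -352.5   -1.9] [ 744.2 -295.8   55.6] 578
cup 0.61 [163.8, 229.8, 28.1, 29.9] [ 559.2 -347.5    1.3] [ 638.4 -294.6   57.6] 503
platform 0.62 [247.1, 197.9] [[568.4 -80.   30. ]]
tare 0.56 [244.2, 165.3] [[424.9 -46.9  25. ]]
units 0.55 [212.8, 173.3] [[ 432.5 -147.9   25. ]]
cup 0.81 [169.1, 261.2] [[ 717.6 -323.4   26. ]]
cup 0.73 [166.2, 227.9] [[ 608.4 -314.3   26. ]]
cup 0.58 [120.2, 233.5] [[ 592.1 -431.4   26. ]]
side {'xyz': array([ 381.2, -921.7,  895.9])} (3, 3)
cup 0.97 [294.8, 313.8, 18.3, 32.7] [ 562.4 -459.6   -2.7] [ 630.  -399.5   56.5] 585
cup 0.93 [327.1, 270.3, 18.3, 23.4] [ 688.1 -350.6   -1.9] [ 757.3 -260.3   56.2] 465
cup 0.81 [287.1, 277.7, 20.4, 28.0] [ 581.4 -349.1   -3.9] [ 653.1 -251.7   55.8] 527
platform 0.91 [256.5, 214.3] [[573.  -71.8  30. ]]
tare 0.57 [214.4, 216.5] [[444.  -48.2  25. ]]
units 0.43 [218.8, 238.1] [[ 444.  -140.1   25. ]]
cup 0.94 [329.0, 271.5] [[ 718.4 -325.2   26. ]]
cup 0.7 [285.0, 274.4] [[ 599.  -308.9   26. ]]
cup 0.62 [295.6, 312.5] [[ 593.6 -426.2   26. ]]
```

View pics/scene.png

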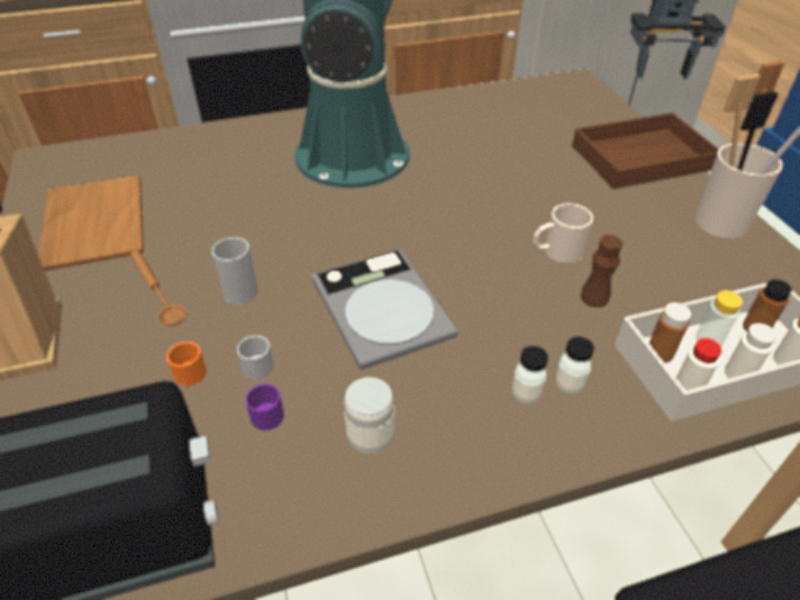

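View pics/both.png

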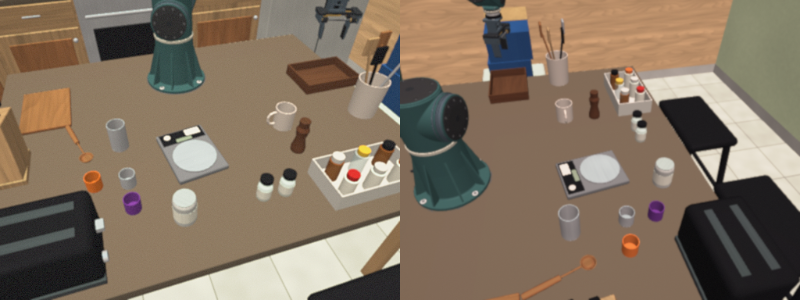

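Candidates for the cup in the scene picture, at 800x600: orange (187,363), steel (255,356), purple (265,407), plus the tall steel tumbler (235,270). By the description I choose the steel one at (255,356), at about world (602,-312). The scale platform is at (390,308), the tare key at (383,262) and the units key at (334,276).

```bash
python3 - <<'E'
from h import *
np.set_printoptions(precision=2,suppress=True)
st=manip.observe(); M=R.from_euler('xyz',st["eef_rot"]).as_matrix(); print(st["time"],st["tcp_pos"],M); print(np.array(manip.camera_params("wrist")["tool_from_camera"]))
c=cam("scene"); im,d=manip.grab_frame("scene")
p=cloud(c,np.ones(d.shape,bool),d)
for x in range(150,900,75):
    print(x,[int(max(p[(abs(p[:,0]-x)<38)&(abs(p[:,1]-y)<38)][:,2],default=-1)) for y in range(-450,751,75)])
E
```

```text
0.6 [220.07 664.52 213.93] [[-0.95  0.31 -0.  ]
 [ 0.31  0.95 -0.  ]
 [ 0.   -0.   -1.  ]]
[[  -0.      0.97    0.24   67.24]
 [   1.      0.      0.      0.26]
 [   0.      0.24   -0.97 -171.53]
 [   0.      0.      0.      1.  ]]
150 [6, 5, 7, 5, 6, 390, 396, 338, 6, 5, 6, 6, 8, 54, 364, 54, 54]
225 [7, 6, 6, 7, 6, 8, 5, 7, 7, 6, 7, 8, 7, 340, 390, 389, 339]
300 [20, 5, 6, 5, 5, 6, 5, 6, 6, 7, 6, 6, 7, 54, 54, 339, 338]
375 [22, 112, 113, 5, 6, 23, 25, 5, 5, 7, 6, 6, 6, 6, 6, 5, 5]
450 [18, 112, 113, 17, 29, 29, 30, 6, 6, 75, 94, 95, 5, 6, 326, 328, 327]
525 [52, 5, 6, 5, 35, 35, 34, 7, 6, 71, 95, 92, 5, 5, 327, 325, 246]
600 [55, 56, 54, 6, 35, 36, 36, 6, 6, 6, 151, 6, 5, 7, 6, 7, 6]
675 [5, 55, 56, 5, 33, 35, 31, 5, 6, 5, 147, 7, 6, 5, 6, 5, 5]
750 [188, 54, 55, 103, 104, 5, 5, 98, 99, 5, 112, 114, 114, 114, 114, 3, 0]
825 [190, 141, 5, 104, 104, 5, 6, 99, 99, 98, 114, 116, 115, 115, 113, -737, -739]
```

{"fn": "step_arm", "kwargs": {
  "commands": [
    [-32, -33, -5, 0, 0, 0, 80],
    [-32, -33, -5, 0, 0, 0, 80],
    [-32, -33, -5, 0, 0, 0, 80],
    [-32, -33, -5, 0, 0, 0, 80],
    [-32, -33, -5, 0, 0, 0, 80],
    [-32, -33, -5, 0, 0, 0, 80],
    [-32, -33, -5, 0, 0, 0, 80],
    [-32, -33, -5, 0, 0, 0, 80]
  ]
}}

```text
time: 1.45
tcp_pos: [380.6, 331.8, 254.3]
eef_rot: [3.141, 0.0, 2.822]
contact_force: [0.3, 0.8, 0.5]
width: 0.878
gripper_force: 0.0
```

{"fn": "step_arm", "kwargs": {
  "commands": [
    [-29, -33, 0, 0, 0, 0, 80],
    [-29, -33, 0, 0, 0, 0, 80],
    [-29, -33, 0, 0, 0, 0, 80],
    [-29, -33, 0, 0, 0, 0, 80],
    [-29, -33, 0, 0, 0, 0, 80],
    [-29, -33, 0, 0, 0, 0, 80],
    [-29, -33, 0, 0, 0, 0, 80],
    [-29, -33, 0, 0, 0, 0, 80],
    [-29, -33, 0, 0, 0, 0, 80],
    [-29, -33, 0, 0, 0, 0, 80]
  ]
}}

```text
time: 2.45
tcp_pos: [552.1, -73.0, 254.2]
eef_rot: [3.141, 0.0, 2.822]
contact_force: [0.2, 0.2, 0.2]
width: 0.875
gripper_force: 0.0
```

{"fn": "step_arm", "kwargs": {
  "commands": [
    [0, 0, 0, 0, 0, -6, 80],
    [0, 0, 0, 0, 0, -6, 80],
    [0, 0, 0, 0, 0, -6, 80],
    [0, 0, 0, 0, 0, 0, 80],
    [0, 0, 0, 0, 0, 0, 80]
  ]
}}

```text
time: 2.95
tcp_pos: [551.6, -71.0, 254.0]
eef_rot: [-3.142, 0.0, 3.133]
contact_force: [-0.3, 0.3, 0.6]
width: 0.875
gripper_force: 0.0
```

```bash
cat > look.py <<'E'
from h import *
import sys
np.set_printoptions(precision=2,suppress=True)
st=manip.observe(); im,d=manip.grab_frame("wrist"); c=cam("wrist",st); save(sys.argv[1],im)
print(st["time"],np.array(st["tcp_pos"]),np.array(st["eef_rot"]),np.array(st["joints"]),np.array(st["contact_force"]),st["width"],st["gripper_force"])
for t,z in (("platform",30),("tare",25),("units",25),("cup",26)):
    for s in manip.spot_point("wrist",t): print(t,round(s["conf"],2),np.array(s["at"]),onz(c,s["at"],z)[0])
for t in ("platform","tare","units","cup"):
  for m in manip.masks_of("wrist",t):
    p=cloud(c,m["pixels"],d); print(t,"mask",round(m["conf"],2),np.array(m["bbox"]),len(p), p.min(0),p.max(0),np.median(p,0), im[m["pixels"]].mean(0))
    if t in("tare","units","platform"):
        q=cv2.minAreaRect(onz(c,np.argwhere(m["pixels"])[:,::-1],25)[:,:2].astype(np.float32)); print("   rect",q)
E
python3 look.py w1
```

```text
2.95 [551.64 -70.98 254.01] [-3.14  0.    3.13] [-0.17  0.1   2.   -0.    1.04 -1.73] [-0.29  0.32  0.59] 0.8751209896917188 0.0
platform 0.82 [250.7 187.2] [568.69 -76.52  30.  ]
tare 0.64 [274.5  82.1] [431.03 -44.1   25.  ]
units 0.77 [196.4  94.4] [ 445.22 -146.02   25.  ]
units 0.68 [274.   85.7] [435.42 -44.72  25.  ]
cup 0.83 [ 82.3 217.6] [ 612.15 -319.74   26.  ]
platform mask 0.78 [244.8 147.3 155.2 185.3] 23771 [ 396.21 -190.48   -1.47] [661.4   29.5  257.51] [517.34 -77.9   24.71] [164.78 166.79 163.05]
   rect ((532.2142944335938, -78.64964294433594), (246.01821899414062, 187.71890258789062), 7.272520542144775)
tare mask 0.64 [274.6  86.6  51.3  31.7] 1316 [414.24 -77.15  21.45] [454.09 -15.74  28.4 ] [433.43 -47.35  25.64] [235.89 232.14 219.56]
   rect ((433.3089904785156, -47.21166229248047), (36.02713394165039, 61.16880416870117), 7.246643543243408)
units mask 0.65 [195.2  94.9  21.7  24.7] 323 [ 433.67 -161.65   22.89] [ 458.57 -135.94   27.96] [ 446.04 -148.55   25.64] [237.96 234.58 221.66]
   rect ((446.06732177734375, -148.5829620361328), (24.872892379760742, 24.94925880432129), 87.1166000366211)
cup mask 0.85 [ 16.9 199.4  33.7  36.7] 958 [ 561.44 -453.86    1.  ] [ 610.74 -404.37   54.11] [ 583.07 -408.46   27.08] [134.72  68.43  19.31]
cup mask 0.56 [ 79.8 207.8  58.7  20.4] 1076 [ 580.35 -346.68    1.58] [ 618.31 -293.81   54.65] [ 596.24 -312.22   27.34] [117.37 115.64 111.64]
```

View pics/w1.png

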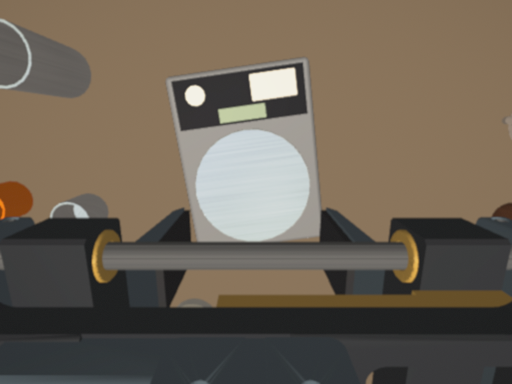

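The picture shows the scale at about 7 deg yaw: tare at (274,86), units at (195,95), platform at (252,187). The steel cup is at (75,210), partly hidden, with orange at (15,200) and the tumbler at top left. The measured geometry agrees with the listing. Next I move over the cup.

{"fn": "step_arm", "kwargs": {
  "commands": [
    [-15, -40, 0, 0, 0, 0, 80],
    [-15, -40, 0, 0, 0, 0, 80],
    [-15, -40, 0, 0, 0, 0, 80],
    [-15, -40, 0, 0, 0, 0, 80],
    [-15, -40, 0, 0, 0, 0, 80],
    [-15, -40, 0, 0, 0, 0, 80],
    [0, 0, 0, 0, 0, 0, 80],
    [0, 0, 0, 0, 0, 0, 80]
  ]
}}

```text
time: 4.2
tcp_pos: [640.1, -312.0, 253.4]
eef_rot: [3.141, -0.001, 3.135]
contact_force: [0.2, 1.4, -0.3]
width: 0.875
gripper_force: 0.0
```

```bash
python3 look.py w2; python3 - <<'E'
import cv2
i=cv2.imread("pics/w2.png"); cv2.imwrite("pics/w2c.png",cv2.resize(i[60:240,130:380],None,fx=2,fy=2))
E
```

```text
4.2 [ 640.08 -312.04  253.36] [ 3.14 -0.    3.13] [-0.49  0.36  1.69  0.    1.1  -2.05] [ 0.17  1.38 -0.31] 0.8748144114965191 0.0
platform 0.81 [435.7 122.7] [571.76 -72.84  30.  ]
tare 0.65 [472.    8.6] [436.5  -44.34  25.  ]
units 0.73 [387.6  15.6] [ 443.44 -146.86   25.  ]
cup 0.82 [161.5 138. ] [ 589.1  -436.88   26.  ]
cup 0.78 [248.1 156.2] [ 614.35 -320.58   26.  ]
cup 0.73 [244.8 228.9] [ 719.46 -326.7    26.  ]
platform mask 0.81 [430.3  95.2 161.  190.4] 27280 [ 417.35 -188.77   -1.3 ] [671.72  43.59  33.53] [529.55 -88.81  24.85] [163.42 165.16 159.32]
   rect ((536.1812744140625, -84.58830261230469), (244.62039184570312, 193.24252319335938), 7.113454341888428)
tare mask 0.81 [472.1  12.8  51.1  23.8] 1085 [426.31 -77.52  20.7 ] [453.56 -13.65  28.68] [438.59 -49.06  25.56] [235.47 229.05 213.67]
   rect ((440.3147888183594, -46.34663772583008), (62.5723876953125, 26.264429092407227), 89.59346771240234)
units mask 0.63 [386.5  19.7  17.2  22.6] 340 [ 434.14 -160.38   23.55] [ 457.62 -136.88   28.58] [ 446.19 -149.04   25.76] [241.27 236.21 222.33]
   rect ((445.6656188964844, -148.58474731445312), (23.661176681518555, 22.103378295898438), 5.263079643249512)
cup mask 0.8 [162.6 136.6  54.4  45.6] 1799 [ 559.68 -479.76   -1.34] [ 621.56 -405.55   55.01] [ 588.58 -439.94   18.87] [196.11 116.39  34.36]
cup mask 0.63 [248.6 225.4  39.2  37.9] 1259 [ 686.86 -348.38   -0.49] [ 741.14 -291.8    54.71] [ 717.76 -321.41   16.64] [116.63  61.74 129.5 ]
cup mask 0.59 [247.4 156.1  47.   38.1] 1417 [ 580.69 -353.31   -0.87] [ 641.71 -295.83   54.79] [ 610.64 -322.53    5.31] [183.46 189.39 190.41]
```

View pics/w2c.png

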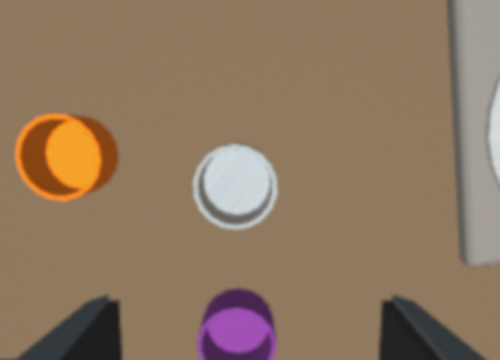

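The crop shows the plain steel cup, its rim centred at (248,153) in the full picture. Orange is at left and purple below, so the choice is confirmed. Next I fit the rim.

```bash
python3 - <<'E'
from h import *
st=manip.observe(); im,d=manip.grab_frame("wrist"); c=cam("wrist",st)
for m in manip.masks_of("wrist","cup"):
    px=np.argwhere(m["pixels"])[:,::-1]
    if abs(m["bbox"][1]-156)>10: continue
    e,_=cv2.minEnclosingCircle(px.astype(np.float32)); print(e)
    p=cloud(c,m["pixels"],d); t=p[p[:,2]>47]; q=cv2.minEnclosingCircle(t[:,:2].astype(np.float32)); print(m["bbox"],q,cv2.fitEllipse(t[:,:2].astype(np.float32)))
    print(onz(c,[248,153],52), onz(c,m["bbox"][:2],52))
E
```

```text
(245.94374084472656, 151.34878540039062)
[245.5, 153.3, 46.2, 42.5] ((607.5870971679688, -321.4651794433594), 26.837553024291992) ((607.4403076171875, -321.34368896484375), (50.29055404663086, 50.49140548706055), 45.573307037353516)
[[ 608.11369199 -319.27531721   52.        ]] [[ 608.47726572 -322.47218374   52.        ]]
```

{"fn": "step_arm", "kwargs": {
  "commands": [
    [11, -3, 20, 0, 0, 0, 80],
    [11, -3, 30, 0, 0, 0, 80],
    [10.5, -3.5, 40, 0, 0, 0, 80],
    [0, 0, 40, 0, 0, 0, 80],
    [0, 0, 20, 0, 0, 0, 80],
    [0, 0, 0, 0, 0, 0, 80]
  ]
}}

```text
time: 5.35
tcp_pos: [606.0, -319.9, 100.8]
eef_rot: [3.139, -0.004, 3.136]
contact_force: [-0.3, -0.8, 0.9]
width: 0.878
gripper_force: 0.0
```

{"fn": "step_arm", "kwargs": {
  "commands": [
    [0, 0, 25, 0, 0, 0, 80],
    [0, 0, 25, 0, 0, 0, 80],
    [0, 0, 20, 0, 0, 0, 80],
    [0, 0, 12, 0, 0, 0, 80],
    [0, 0, 8, 0, 0, 0, 80],
    [0, 0, 0, 0, 0, 0, 80],
    [0, 0, 0, 0, 0, 0, 80]
  ]
}}

```text
time: 6.05
tcp_pos: [608.2, -321.1, 14.7]
eef_rot: [-3.141, 0.001, 3.136]
contact_force: [0.6, 0.2, -0.6]
width: 0.883
gripper_force: 0.0
```

{"fn": "step_arm", "kwargs": {
  "commands": [
    [0, 0, 0, 0, 0, 0, 64],
    [0, 0, 0, 0, 0, 0, 58],
    [0, 0, 0, 0, 0, 0, 54],
    [0, 0, 0, 0, 0, 0, 45],
    [0, 0, 0, 0, 0, 0, 45],
    [0, 0, 0, 0, 0, 0, 45],
    [0, 0, 0, 0, 0, 0, 45]
  ],
  "squeeze": 15
}}

```text
time: 6.75
tcp_pos: [607.9, -320.9, 14.3]
eef_rot: [-3.141, 0.0, 3.136]
contact_force: [-1.6, 1.1, 6.3]
width: 0.593
gripper_force: 15.0
```

Gripped: the opening is 54.1 mm at 15 N. Lifting.

{"fn": "step_arm", "kwargs": {
  "commands": [
    [0, 0, -8, 0, 0, 0, 45],
    [0, 0, -16, 0, 0, 0, 45],
    [0, 0, -26, 0, 0, 0, 45],
    [0, 0, -30, 0, 0, 0, 45],
    [0, 0, -30, 0, 0, 0, 45],
    [0, 0, -20, 0, 0, 0, 45],
    [0, 0, -10, 0, 0, 0, 45],
    [0, 0, 0, 0, 0, 0, 45]
  ]
}}

```text
time: 7.55
tcp_pos: [608.4, -321.2, 155.9]
eef_rot: [-3.14, 0.002, 3.136]
contact_force: [0.2, 0.6, -1.9]
width: 0.597
gripper_force: 15.0
```

{"fn": "step_arm", "kwargs": {
  "commands": [
    [4, 15, 0, 0, 0, 0, 45],
    [5, 30, 0, 0, 0, 0, 45],
    [6, 35, 0, 0, 0, 0, 45],
    [6, 40, 0, 0, 0, 0, 45],
    [6, 40, 0, 0, 0, 0, 45],
    [5, 35, 0, 0, 0, 0, 45],
    [5, 30, 0, 0, 0, 0, 45],
    [4, 20, 0, 0, 0, 0, 45],
    [0, 0, 0, 0, 0, 0, 45],
    [0, 0, 0, 0, 0, 0, 45]
  ]
}}

```text
time: 8.55
tcp_pos: [567.3, -74.9, 153.0]
eef_rot: [3.141, -0.001, 3.137]
contact_force: [0.5, 0.4, -1.0]
width: 0.602
gripper_force: 15.0
```

```bash
python3 look.py w3
```

```text
8.55 [567.29 -74.94 153.03] [ 3.14 -0.    3.14] [-0.17  0.26  2.02 -0.    0.86 -1.74] [ 0.51  0.37 -1.03] 0.6018302226423473 14.999738093465567
platform 0.8 [254.6 193.8] [569.7  -74.78  30.  ]
tare 0.98 [286.2  50.9] [432.15 -44.22  25.  ]
units 0.94 [180.7  69.3] [ 447.88 -145.07   25.  ]
cup 0.78 [ 41.8 315. ] [ 715.54 -325.19   26.  ]
platform mask 0.97 [241.8 126.4 206.3 221.4] 33499 [ 395.47 -188.47   -1.38] [622.74  25.66 169.26] [490.27 -79.91  24.09] [158.78 159.58 155.62]
   rect ((522.1367797851562, -80.20918273925781), (221.80743408203125, 186.41201782226562), 6.966168403625488)
platform mask 0.21 [283.7  52.2  70.8  45.2] 2504 [412.59 -78.44  21.66] [452.57 -15.31  28.66] [433.01 -46.33  25.64] [237.22 233.58 221.82]
   rect ((433.34149169921875, -46.62398147583008), (34.738067626953125, 61.50651550292969), 7.119992733001709)
tare mask 0.77 [285.9  52.3  67.3  46.6] 2494 [412.9  -77.51  22.01] [453.33 -15.31  28.66] [433.2  -46.26  25.65] [238.46 234.79 222.94]
   rect ((433.2101135253906, -46.25086975097656), (34.531307220458984, 60.888919830322266), 7.525313377380371)
units mask 0.74 [178.5  70.1  25.2  30.2] 627 [ 432.89 -161.13   22.08] [ 458.54 -135.23   28.39] [ 446.04 -147.94   25.64] [237.49 234.13 222.15]
   rect ((446.2939147949219, -148.15347290039062), (25.374183654785156, 25.592403411865234), 45.53654098510742)
cup mask 0.65 [255.5 243.1 105.2 102.2] 6132 [ 539.96 -120.4     0.01] [692.61 -15.72 193.4 ] [569.37 -74.56 171.16] [141.39 142.27 138.55]
cup mask 0.56 [ 53.8 296.1  13.2  22.1] 221 [ 560.03 -331.12    1.75] [ 700.07 -146.8   234.11] [ 690.76 -309.61   22.78] [69.09 40.12 76.37]
```

View pics/w3.png

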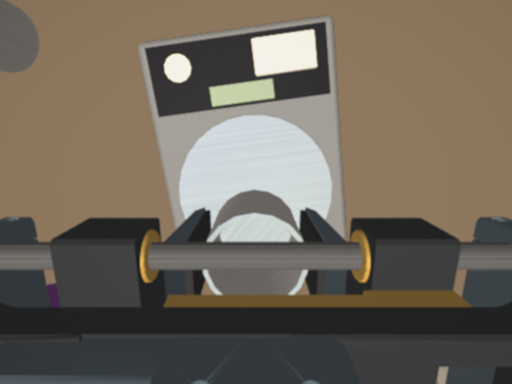

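The cup is held upright at (255,250) over the platform, with the keys clear at top: tare (286,52), units (178,70). Lowering onto the centre.

{"fn": "step_arm", "kwargs": {
  "commands": [
    [-1.5, 0, 15, 0, 0, 0, 45],
    [0, 0, 25, 0, 0, 0, 45],
    [0, 0, 25, 0, 0, 0, 45],
    [0, 0, 18, 0, 0, 0, 45],
    [0, 0, 10, 0, 0, 0, 45],
    [0, 0, 6, 0, 0, 0, 45],
    [0, 0, 3, 0, 0, 0, 45],
    [0, 0, 0, 0, 0, 0, 45],
    [0, 0, 0, 0, 0, 0, 45]
  ]
}}

```text
time: 9.9
tcp_pos: [570.1, -75.7, 52.6]
eef_rot: [-3.141, 0.001, 3.136]
contact_force: [0.1, -0.4, -0.1]
width: 0.598
gripper_force: 15.0
```

{"fn": "step_arm", "kwargs": {
  "commands": [
    [0, 0, 2, 0, 0, 0, 45],
    [0, 0, 2, 0, 0, 0, 45],
    [0, 0, 1, 0, 0, 0, 45],
    [0, 0, 1, 0, 0, 0, 45],
    [0, 0, 0, 0, 0, 0, 45],
    [0, 0, 0, 0, 0, 0, 45]
  ]
}}

```text
time: 10.5
tcp_pos: [569.6, -75.6, 45.9]
eef_rot: [3.142, -0.0, 3.136]
contact_force: [0.7, -0.2, -0.7]
width: 0.598
gripper_force: 15.0
```

{"fn": "step_arm", "kwargs": {
  "commands": [
    [0, 0, 0.7, 0, 0, 0, 45],
    [0, 0, 0.6, 0, 0, 0, 45],
    [0, 0, 0, 0, 0, 0, 45],
    [0, 0, 0, 0, 0, 0, 45]
  ]
}}

```text
time: 10.9
tcp_pos: [569.6, -75.6, 44.6]
eef_rot: [3.142, 0.0, 3.136]
contact_force: [0.2, -0.1, -0.2]
width: 0.597
gripper_force: 15.0
```

{"fn": "step_arm", "kwargs": {
  "commands": [
    [0, 0, 0.5, 0, 0, 0, 45],
    [0, 0, 0.5, 0, 0, 0, 45],
    [0, 0, 0, 0, 0, 0, 45],
    [0, 0, 0, 0, 0, 0, 45]
  ]
}}

```text
time: 11.3
tcp_pos: [569.7, -75.6, 44.2]
eef_rot: [3.142, -0.0, 3.136]
contact_force: [-4.6, 0.8, 11.4]
width: 0.596
gripper_force: 15.0
```

Contact at 11 N, so the cup is seated. I ease off a little and open.

{"fn": "step_arm", "kwargs": {
  "commands": [
    [0, 0, -0.4, 0, 0, 0, 45],
    [0, 0, 0, 0, 0, 0, 54],
    [0, 0, 0, 0, 0, 0, 57],
    [0, 0, 0, 0, 0, 0, 62],
    [0, 0, 0, 0, 0, 0, 68],
    [0, 0, 0, 0, 0, 0, 76],
    [0, 0, 0, 0, 0, 0, 80],
    [0, 0, 0, 0, 0, 0, 80]
  ]
}}

```text
time: 12.1
tcp_pos: [569.6, -75.6, 44.0]
eef_rot: [3.142, -0.0, 3.136]
contact_force: [-0.7, 0.5, 0.2]
width: 0.878
gripper_force: 0.0
```

{"fn": "step_arm", "kwargs": {
  "commands": [
    [0, 0, -5, 0, 0, 0, 80],
    [0, 0, -15, 0, 0, 0, 80],
    [0, 0, -25, 0, 0, 0, 80],
    [0, 0, -30, 0, 0, 0, 80],
    [0, 0, -35, 0, 0, 0, 80],
    [0, 0, -30, 0, 0, 0, 80],
    [0, 0, -15, 0, 0, 0, 80],
    [0, 0, 0, 0, 0, 0, 80]
  ]
}}

```text
time: 12.9
tcp_pos: [570.7, -75.8, 201.5]
eef_rot: [-3.141, 0.004, 3.136]
contact_force: [-0.3, 1.0, -0.4]
width: 0.878
gripper_force: 0.0
```

{"fn": "step_arm", "kwargs": {
  "commands": [
    [20, 4, 0, 0, 0, 0, 60],
    [30, 6, 0, 0, 0, 0, 40],
    [35, 7, 0, 0, 0, 0, 20],
    [30, 7, 0, 0, 0, 0, 0],
    [22, 5, 0, 0, 0, 0, 0],
    [0, 0, 0, 0, 0, 0, 0]
  ]
}}

```text
time: 13.5
tcp_pos: [429.7, -45.2, 197.4]
eef_rot: [3.141, -0.003, 3.136]
contact_force: [0.7, -0.0, 0.5]
width: 0.386
gripper_force: 0.0
```

{"fn": "step_arm", "kwargs": {
  "commands": [
    [0, 0, 0, 0, 0, 8.25, 0],
    [0, 0, 0, 0, 0, 8.25, 0],
    [0, 0, 0, 0, 0, 8.25, 0],
    [0, 0, 0, 0, 0, 8.25, 0],
    [0, 0, 0, 0, 0, 8.25, 0],
    [0, 0, 0, 0, 0, 8.25, 0],
    [0, 0, 0, 0, 0, 8.25, 0],
    [0, 0, 0, 0, 0, 8.25, 0],
    [0, 0, 0, 0, 0, 8.25, 0],
    [0, 0, 0, 0, 0, 8.25, 0]
  ]
}}

```text
time: 14.5
tcp_pos: [433.0, -45.9, 198.1]
eef_rot: [-3.14, -0.0, 1.69]
contact_force: [0.2, -0.3, 0.1]
width: 0.005
gripper_force: 0.0
```

```bash
python3 look.py w4; python3 - <<'E'
from h import *
for n in ("side","scene"):
    im,d=manip.grab_frame(n); c=cam(n)
    for m in manip.masks_of(n,"cup"):
        p=cloud(c,m["pixels"],d); print(n,m["conf"],m["bbox"],p.min(0).round(),p.max(0).round())
    if n=="side": save("s4",cv2.resize(im[150:300,180:380],(800,600)))
E
```

```text
14.5 [433.03 -45.93 198.13] [-3.14 -0.    1.69] [-0.16 -0.03  2.26 -0.    0.91 -0.28] [ 0.21 -0.3   0.13] 0.0054805030412525615 0.0
tare 0.94 [258.3 184. ] [436.56 -48.11  25.  ]
cup 0.6 [368.9 231.1] [581.41 -91.1   26.  ]
platform mask 0.95 [335.3 210.4 206.  142.9] 16477 [ 399.59 -166.23    0.71] [666.62  30.58 283.  ] [532.9  -30.08  24.47] [172.23 173.4  167.92]
   rect ((531.6304321289062, -75.36319732666016), (245.41685485839844, 185.84771728515625), 6.828958511352539)
tare mask 0.97 [257.9 181.1  30.2  47.2] 1353 [413.65 -76.49  22.59] [452.4  -14.82  28.03] [432.54 -44.96  25.62] [239.04 236.09 224.2 ]
   rect ((432.2545471191406, -45.50331115722656), (34.29778289794922, 58.8486442565918), 6.85579776763916)
cup mask 0.73 [420.6 376.6  46.5  13.5] 635 [ 686.49 -330.55    1.4 ] [ 734.99 -293.25   40.95] [ 699.95 -298.94   21.02] [68.74 37.93 76.61]
cup mask 0.72 [375.1 221.1  65.9  40.4] 2228 [452.86 -99.31  30.04] [614.11  -4.57 299.48] [572.53 -70.57  54.72] [130.92 131.5  128.09]
side 0.97 [329.2, 270.4, 23.4, 26.2] [ 688. -349.   -2.] [ 756. -256.   55.]
side 0.76 [294.2, 315.1, 21.3, 33.0] [ 562. -460.   -4.] [ 615. -395.   55.]
side 0.58 [254.6, 208.4, 20.1, 26.7] [ 544. -105.   22.] [596.  14.  85.]
scene 0.95 [120.2, 235.4, 23.4, 28.4] [ 510. -465.   -1.] [ 620. -406.   59.]
scene 0.89 [171.0, 260.3, 25.8, 28.6] [ 647. -348.    0.] [ 745. -297.   56.]
scene 0.63 [251.2, 190.8, 23.0, 25.2] [ 478. -104.   22.] [600. -43.  86.]
```

View pics/s4.png

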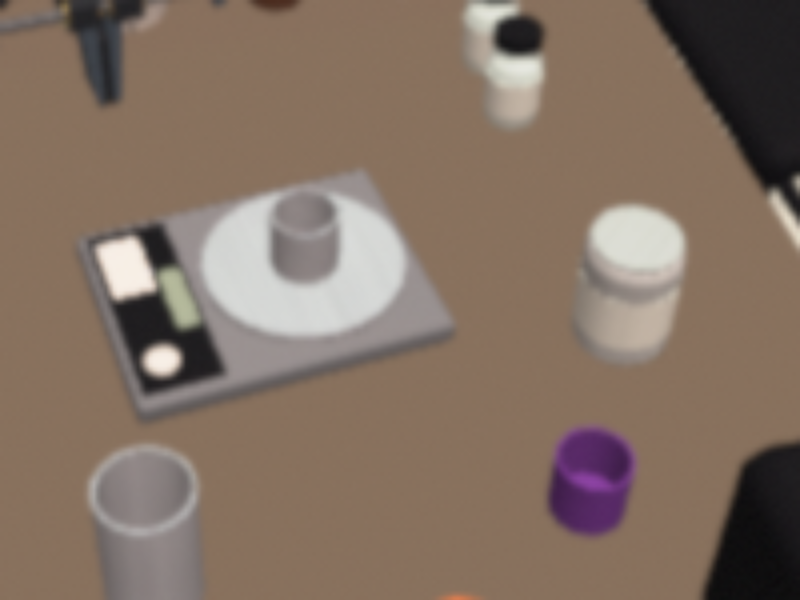

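The cup stands upright at the middle of the platform, at (305,237) in this crop. The shut fingers are above the tare key at (127,267). Descending.

{"fn": "step_arm", "kwargs": {
  "commands": [
    [0, 0, 20, 0, 0, 0, 0],
    [0, 0, 35, 0, 0, 0, 0],
    [0, 0, 35, 0, 0, 0, 0],
    [0, 0, 35, 0, 0, 0, 0],
    [0, 0, 22, 0, 0, 0, 0],
    [0, 0, 12, 0, 0, 0, 0],
    [0, 0, 6, 0, 0, 0, 0],
    [0, 0, 0, 0, 0, 0, 0],
    [0, 0, 0, 0, 0, 0, 0]
  ]
}}

```text
time: 16.05
tcp_pos: [433.5, -46.0, 34.9]
eef_rot: [3.14, 0.0, 1.696]
contact_force: [-0.3, -0.1, 0.9]
width: 0.006
gripper_force: 0.0
```

{"fn": "step_arm", "kwargs": {
  "commands": [
    [0, 0, 4, 0, 0, 0, 0],
    [0, 0, 3, 0, 0, 0, 0],
    [0, 0, 1, 0, 0, 0, 0],
    [0, 0, 0, 0, 0, 0, 0],
    [0, 0, 0, 0, 0, 0, 0]
  ]
}}

```text
time: 16.55
tcp_pos: [432.8, -45.8, 26.1]
eef_rot: [-3.142, 0.0, 1.696]
contact_force: [-0.3, -0.7, -0.6]
width: 0.007
gripper_force: 0.0
```

{"fn": "step_arm", "kwargs": {
  "commands": [
    [0, 0, 0.7, 0, 0, 0, 0],
    [0, 0, 0.7, 0, 0, 0, 0],
    [0, 0, 0, 0, 0, 0, 0],
    [0, 0, 0, 0, 0, 0, 0]
  ]
}}

```text
time: 16.95
tcp_pos: [432.9, -45.9, 24.7]
eef_rot: [3.141, 0.0, 1.696]
contact_force: [0.4, -0.5, 3.0]
width: 0.007
gripper_force: 1.2
```

{"fn": "step_arm", "kwargs": {
  "commands": [
    [0, 0, 0.5, 0, 0, 0, 0],
    [0, 0, 0.5, 0, 0, 0, 0],
    [0, 0, 0, 0, 0, 0, 0]
  ]
}}

```text
time: 17.25
tcp_pos: [432.9, -45.9, 23.7]
eef_rot: [3.142, 0.0, 1.696]
contact_force: [-1.7, 0.0, 7.5]
width: 0.006
gripper_force: 3.5
```

{"fn": "step_arm", "kwargs": {
  "commands": [
    [0, 0, 0.4, 0, 0, 0, 0],
    [0, 0, 0, 0, 0, 0, 0],
    [0, 0, 0, 0, 0, 0, 0],
    [0, 0, 0, 0, 0, 0, 0],
    [0, 0, 0, 0, 0, 0, 0],
    [0, 0, 0, 0, 0, 0, 0],
    [0, 0, 0, 0, 0, 0, 0],
    [0, 0, 0, 0, 0, 0, 0]
  ]
}}

```text
time: 18.05
tcp_pos: [432.9, -45.9, 23.5]
eef_rot: [3.141, 0.0, 1.696]
contact_force: [-2.2, 0.7, 11.4]
width: 0.008
gripper_force: 6.0
```

The key was held at full stroke with 11 N for 0.8 s. Releasing straight up.

{"fn": "step_arm", "kwargs": {
  "commands": [
    [0, 0, -3, 0, 0, 0, 0],
    [0, 0, -10, 0, 0, 0, 0],
    [0, 0, -25, 0, 0, 0, 0],
    [0, 0, -35, 0, 0, 0, 0],
    [0, 0, -35, 0, 0, 0, 0],
    [0, 0, -25, 0, 0, 0, 0],
    [0, 0, -10, 0, 0, 0, 0],
    [0, 0, 0, 0, 0, 0, 0],
    [0, 0, 0, 0, 0, 0, 0]
  ]
}}

```text
time: 18.95
tcp_pos: [432.2, -45.8, 165.4]
eef_rot: [-3.141, -0.0, 1.696]
contact_force: [0.1, 0.1, -0.5]
width: 0.006
gripper_force: 0.0
```

```bash
python3 - <<'E'
from h import *
st=manip.observe(); print(st["tcp_pos"],st["contact_force"],st["time"])
im,d=manip.grab_frame("side"); save("s5",cv2.resize(im[150:300,180:380],(800,600)))
E
```

```text
[432.2300001  -45.75083635 165.42142998] [ 0.12039266  0.05501686 -0.45953603] 18.95
```

View pics/s5.png

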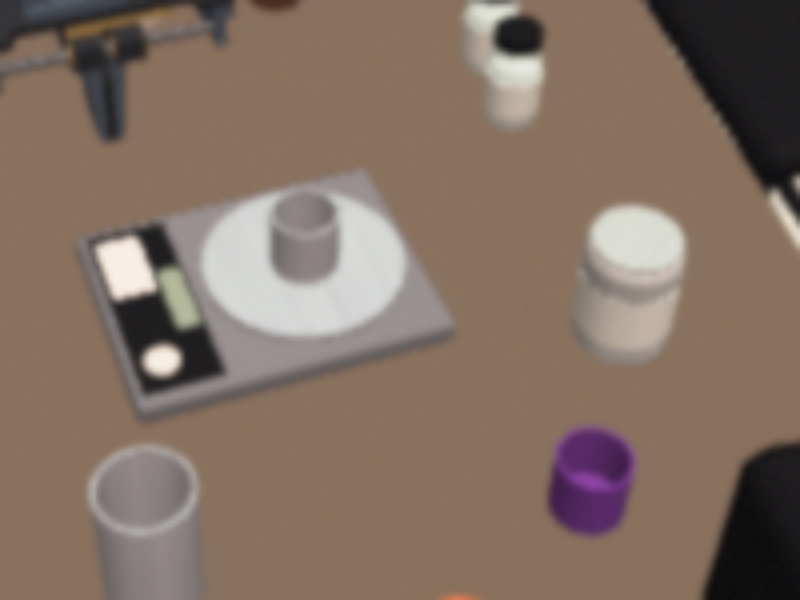

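The cup still stands upright at (305,237) in the crop, and the gripper is clear of everything.

```bash
python3 -c "
from cell import manip
print(manip.finish_job())"
```

```text
the job is handed in; nothing more can be done
None
```

The job is handed in at about 19 s: the steel cup stands upright in the middle of the platform, the tare key was held down at about 11 N for 0.8 s, and the round key was not touched; no verdict was returned.

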